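# Hang the solar filter cell on its safety peg

### The job

Put the solar filter away: lift the smoky glass filter cell out of its wooden rack, keep it upright, and hang it by its eye on the steel peg of the green stand. Once it hangs there, let go and swing the stand's gate (red knob) fully shut across the end of the peg so the cell cannot slip off. Leave the adapter, lens cap and thumb knob where they are.

Things in the scene. Friction and masses are not known exactly. Their poses are not given: they have to be found in the camera images.
- filter_glass (a point): Centre of the smoky glass of the solar filter cell, one rigid upright piece of about 180 g: a black round frame 80 mm across, 12 mm thick, a 44 mm wide foot below it, and on top a flat aluminium tab 8 mm thick, 40 mm wide, with a round eye. x is square to glass and tab (the eye's axis), y along their width, z up. 40 mm above the cell's underside. Starts loose in the rack's slot.
- filter_grip (a point): Where to grasp the filter cell: the middle of the solid upper part of its silver tab (8 mm thick in x, 40 mm wide in y). 136 mm above the cell's underside, 19 mm below the tab's top edge; the solid tab runs from 24 mm below this point to 19 mm above it. Axes as filter_glass.
- filter_eye (a point): Centre of the eye, a through hole of 18 mm diameter along x in the filter cell's tab: 33 mm straight below filter_grip, 103 mm above the cell's underside, 52 mm below the tab's top edge. Axes as filter_glass.
- rack: Fixed dark wooden rack, 75 x 124 x 36 mm high, origin at the centre of its underside. Its slot runs along y: 14 mm wide in x, 92 mm long, floor 12 mm above the bench, open at the top. The cell lifts straight up out of it.
- peg_mid (a point): Point on the axis of the level steel peg (9 mm diameter, axis 135 mm above the bench) of the fixed green stand (base 150 x 150 mm). x along the peg to its free end, y level, z up. The peg starts at an upright post 43 mm behind this point (-x; the post rises 10 mm above the peg's axis) and ends 55 mm ahead (+x). When the cell hangs, its eye's centre is about 4 mm below the axis.
- peg_tip (a point): Centre of the peg's free end, 55 mm along +x from peg_mid. Axes as there.
- gate_pivot (a point): Point on the gate's vertical pivot, in the plane of the peg's axis: 64 mm along x and 75 mm along y (to the side) from peg_mid. Axes as peg_mid (does not turn with the gate).
- gate_knob (a point): Centre of the gate's upright red knob, a pin 14 mm in diameter, top 14 mm above this point; 22 mm below this point begins the level aluminium arm it stands on (8 mm wide, 10 mm high, level with the peg). The knob is 80 mm from the pivot; this point is 27 mm higher than the peg's axis. Axes turn with the gate: the arm runs from the pivot along -y.
- gate (a joint): Angle of the gate in rad. 0 = shut against its stop: the arm lies across the peg's free end, the knob 80 mm from gate_pivot along its -y. It grows as the gate opens, the knob going towards +x (away from the post); 1.57 = arm parallel to the peg. A stiff pivot keeps it where it is left; about 1 N at the knob turns it.
- adapter: Silver two-inch adapter, a loose ring 58 mm across and 36 mm high; origin at the centre of its underside. To be left alone.
- cap: Yellow plastic lens cap, loose disc 72 mm across and 18 mm high; origin at the centre of its underside. To be left alone.
- thumbknob: Bronze set-screw thumb knob, loose, 25 mm across and 20 mm high; origin at the centre of its underside. To be left alone.
- clamp: Cast iron bench clamp, fixed, 110 x 90 mm, gripping an upright black drawtube 57 mm across whose top is 168 mm above the bench; origin at the centre of its underside.
Not all that is in view belongs to the job. Leave any blue look-alike of the part that bears filter_glass alone.

How it is judged (in metres and radians):
On the way, in this order (a step that is already met when the one before it is completed fails the run):
1. the filter cell hangs by its eye on the peg and has been let go (x of filter_eye in the frame of peg_mid between -0.04 and 0.05 m and y of filter_eye in the frame of peg_mid between -0.008 and 0.008 m and z of filter_eye in the frame of peg_mid between -0.009 and 0.002 m and angle between filter_eye's own z axis and vertical below 0.2 rad and linear speed of filter below 0.03 m/s and contact force between the fingers and filter below 0.1 N), for 0.2 s.
2. the gate is shut (value of joint gate below 0.1 rad), for 0.2 s.
At the end, for the whole second after the job is handed in: The filter cell hangs upright (0.2 rad), still and let go, the peg through its eye (centre within 8 mm sideways of the peg's axis, 0 to 9 mm below it, between post and peg end); the gate is within 0.1 rad of shut; adapter, lens cap and thumb knob are within 20 mm of their starts (all of step 1 and value of joint gate below 0.1 rad and velocity of joint gate below 0.05 rad/s and distance of each of adapter, cap, thumbknob from where it was at the start of the episode below 0.02 m); the robot touches nothing.
It fails at once if the filter cell is tipped over (more than 0.7 rad) (angle between filter_eye's own z axis and vertical above 0.7 rad).
It fails at once if the silver adapter is knocked away (more than 30 mm) (distance of adapter from where it was at the start of the episode above 0.03 m).
It fails at once if the yellow lens cap is knocked away (more than 30 mm) (distance of cap from where it was at the start of the episode above 0.03 m).
It fails at once if the bronze thumb knob is knocked away (more than 30 mm) (distance of thumbknob from where it was at the start of the episode above 0.03 m).
It also fails if it takes over 66 s, if anything falls off the work surface, if the arm or the gripper's body presses on something with over 40 N, if the wrist force passes 120 N, or if a joint passes its speed limit or range.

### The arm

A 6-joint arm with a two-finger parallel gripper is mounted at the origin on the work surface. World frame = base frame: x ahead of the robot, y to its left, z up, the work surface at z = 0. Lengths are in m, angles in degrees, forces in N, time in s.
With the tool pointing down it reaches from about 0.25 to 0.725 m from the base axis. Payload 9.7 kg.
Tool frame: the origin (TCP) lies where the fingers leave the gripper's body, on its centre line; the fingertips stand 73 mm ahead of it and the grasp point (between the pads) lies 54 mm ahead of it; y points along the fingers, x is the direction in which the jaws open and shut, and the axes are right-handed (so a half turn about y gives the same grasp; the last joint's range is limited). The gripper opens to 85 mm and grips with 20 to 120 N. Pads are 22 mm wide; open, the fingers measure 114 mm over their backs; the gripper's body (76 mm by 85 mm) begins 54 mm behind the grasp point. The pads swing forward as they close: fully open they stand 13 mm farther back than shut.
Start: joints at [-73.339, 4.979, 10.078, 95.1, 0, 90], TCP at [0.158, -0.527, 0.304] pointing down, gripper open.
Joint ranges: [-179.16, 179.16], [-48.56, 103.87], [-65.8, 70.77], [-126.05, 130.52], [-82.76, 87.17], [-180, 180]. Speed limits (degrees/s): [127.2, 127.2, 147.25, 180, 180, 180].

### API

Orientations are given as [roll, pitch, yaw] about the fixed x, y, z axes, in that order (R = Rz(yaw) Ry(pitch) Rx(roll)).
In Python, from workcell import sensors, imaging, bot, models gives the robot as it stands.
- The arm moves only by the tool arm_command, never from a script. Its argument "rows" is one flat list of numbers, 7 for each row, row after row: the shift along the tool's x, y, z in cm, then the turn, a rotation vector about the tool's x, y, z in degrees, then the gripper's target within -1 to 1 (fully open at 1, half-way at 0, shut at -1). A call has 1 to 12 rows; each row is the pose to reach, as a shift and turn from the pose commanded when the call began, along the tool's axes at that moment; what a row does not reach only later rows make up. A row lasts 1/12 s, in which the tool goes at most 41.7 mm and 7.16 degrees, less where a joint would pass 70% of its speed; a pose out of reach is approached as far as the arm can. A call with a gripper value outside its range is refused whole. The fingers move at their own pace and stop on an object; "force" is the grip in N (left out, the last holds). Time passes only in rows, so rows that repeat a pose let the fingers close. It gives the time, the measured TCP pose, the force and the opening at its end, in the units of the state.
- sensors.get_obs(): the state, without advancing time (a new reading comes with each control period).
- imaging.camera(name): name is "side" or "top"; returns a dict with "pixels" (480x640x3 uint8, blue, green, red), "z_map" (480x640 float32, m along the optical axis (not along the pixel's ray), 0 where there is no reading), "camera_matrix" (3x3 intrinsics, pixels), "world_from_camera" (4x4, takes a point from camera to world coordinates). Camera axes: x right, y up, looking along -z (the intrinsics and any distortion apply to the point x, -y, -z); pixel columns grow to the right and rows downward; lengths in m; the calibration is good to about 2 mm. A picture is of the moment at which its call begins.
- bot.job_done(): hands the job in, once; it reports no verdict.
Trained networks look in the newest picture that a camera, given by its name, has taken for a name from the list of things; names that differ only in an ending like _2 or _b are one class to them, and where a whole thing is asked for, a point or a joint stands for the part that bears it (a point fixed in the world has none). Each returns a list of dicts, best first, with "conf" (0 to 1); they miss things now and then, are a little off and sometimes report something else, mostly with a low value. They report only what shows in the picture. A call takes as long as a camera call. They do not tell look-alikes from the thing itself.
- models.search_frame(thing, camera): "extent" ([centre column, centre row, width, height] in pixels, round what is visible of it).
- models.spot_point(thing, camera): "location" ([column, row] in pixels: a listed point, or the origin of a listed thing).
The state is a dict: "time": time; "q": joint angles; "qd": joint speeds; "joint_efforts": joint torques, N m; "ee_pos": TCP position; "tcp_rot": TCP orientation; "wrist_force": force on the tool from outside, world axes, zero at the start; "torque": the same for the moment, N m; "opening": finger opening in m.
Only numpy, scipy, OpenCV 4.12 (cv2) and the standard library are available. Lean on these libraries where they do the work, as an engineer would, in place of code of your own. Each camera call takes 0.05 s, during which the arm holds its last target.

## Working session

There is one attempt and no reset: what is moved stays moved. The work goes in short steps, Python scripts to look and compute and a tool call to move; the robot and the scene stay as the last step left them, time stands still between calls to the robot, and variables do not carry over. Pictures are saved under pics/ and viewed, and the job is handed in when it is done.

Besides the shell and the picture viewer there is one more tool, called after "Call:" as name(argument=value, ...), one argument or row to a line, values as JSON. arm_command: Moves the arm, as the interface text tells. Its arguments: {"type":"object","properties":{"rows":{"type":"array","items":{"type":"number"}},"force":{"type":"number"}},"required":["rows"]}

```bash
ls; mkdir -p pics; cat > h.py <<'E'
import numpy as np, cv2
from workcell import sensors, imaging, bot, models
def shot(name,fn=None):
    c=imaging.camera(name)
    if fn: cv2.imwrite('pics/'+fn,c['pixels'])
    return c
def w(c,u,v,z=None,d=None):
    K=c['camera_matrix'];T=c['world_from_camera']
    if z is None:
        r=5; 
        if d is None:
            p=c['z_map'][int(v)-2:int(v)+3,int(u)-2:int(u)+3]; d=np.median(p[p>0])
        P=np.array([(u-K[0,2])/K[0,0]*d,-(v-K[1,2])/K[1,1]*d,-d,1]); return (T@P)[:3]
    ray=T[:3,:3]@np.array([(u-K[0,2])/K[0,0],-(v-K[1,2])/K[1,1],-1]); o=T[:3,3]
    return o+ray*(z-o[2])/ray[2]
def cloud(c):
    K=c['camera_matrix'];T=c['world_from_camera'];d=c['z_map'];v,u=np.mgrid[:480,:640]
    P=np.stack([(u-K[0,2])/K[0,0]*d,-(v-K[1,2])/K[1,1]*d,-d],-1)@T[:3,:3].T+T[:3,3]
    P[d<=0]=np.nan
    return P
E
python3 - <<'E'
from h import *
np.set_printoptions(precision=4,suppress=True)
print(sensors.get_obs())
for n in ['top','side']:
    c=shot(n,n+'0.png'); print(n,c['camera_matrix'],c['world_from_camera'],c.keys())
    for t in ['filter_glass','filter_grip','filter_eye','peg_mid','peg_tip','gate_pivot','gate_knob','rack','adapter','cap','thumbknob','clamp']:
        for r in models.spot_point(t,n)[:3]:
            u,v=r['location']
            try: p=w(c,u,v)
            except Exception as e: p=None
            print(n,t,round(r['conf'],2),np.round([u,v]),p)
E
```

```text
pics
{'time': 0.0, 'q': array([-73.3394,   5.0126,  10.0339,  95.0992,  -0.0005,  90.0015]), 'qd': array([ 0.0835, -0.0321, -0.0162,  0.0653,  0.0312,  0.0503]), 'joint_efforts': array([  0.0032, -52.0396,  46.4799,   0.0165,   0.0002,  -0.    ]), 'ee_pos': array([ 0.1576, -0.5268,  0.3032]), 'tcp_rot': array([-90.0005,   0.0778, -73.3409]), 'wrist_force': array([ 0.3908, -0.5397, -0.1015]), 'torque': array([-0.0458, -0.0142,  0.0102]), 'opening': 0.08535934396601493}
top [[488.9462   0.     324.8652]
 [  0.     488.9462 232.6144]
 [  0.       0.       1.    ]] [[ 0.0278  0.9869 -0.1592  0.4051]
 [-0.9994  0.0307  0.0161 -0.0786]
 [ 0.0207  0.1587  0.9871  1.1093]
 [ 0.      0.      0.      1.    ]] dict_keys(['pixels', 'z_map', 'camera_matrix', 'world_from_camera'])
top filter_glass 0.97 [221. 219.] [0.5998 0.1336 0.0476]
top filter_glass 0.9 [198. 267.] [0.4888 0.1653 0.0906]
top filter_glass 0.83 [138. 252.] [0.5188 0.3047 0.0594]
top filter_grip 0.9 [197. 323.] [0.3767 0.1478 0.1413]
top filter_grip 0.85 [191. 261.] [0.4948 0.1621 0.1636]
top filter_grip 0.73 [121. 248.] [0.5157 
[... 1556 characters left out ...]
8 [244. 309.] [0.6066 0.1353 0.0965]
side filter_eye 0.86 [282. 346.] [0.4881 0.1775 0.1338]
side filter_eye 0.78 [222. 406.] [0.5128 0.3101 0.1116]
side peg_mid 0.82 [384. 215.] [ 0.4868 -0.1853  0.1385]
side peg_tip 0.69 [357. 202.] [ 0.6143 -0.3105  0.0008]
side gate_pivot 0.83 [336. 219.] [ 0.5617 -0.1166  0.1432]
side gate_knob 0.75 [302. 196.] [ 0.6438 -0.1176  0.1657]
side rack 0.71 [283. 378.] [0.4836 0.186  0.0346]
side rack 0.51 [334. 220.] [ 0.5632 -0.1136  0.1421]
side adapter 0.66 [248. 253.] [ 0.7247 -0.0224  0.0237]
side thumbknob 0.61 [327. 307.] [0.5059 0.0005 0.0186]
side thumbknob 0.32 [278. 336.] [0.4904 0.1808 0.1665]
side clamp 0.63 [364. 174.] [ 0.6441 -0.3958  0.0145]
```

View pics/top0.png

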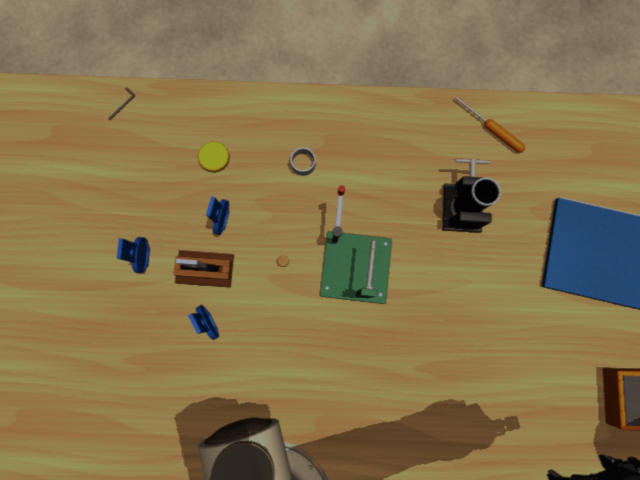

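View pics/side0.png

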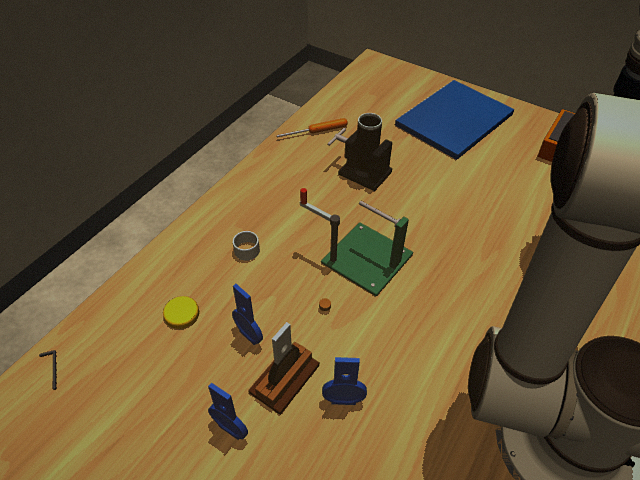

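```bash
python3 - <<'E'
import cv2
a=cv2.imread('pics/top0.png')[180:360,90:270];b=cv2.imread('pics/side0.png')[270:450,190:390]
cv2.imwrite('pics/c0.png',cv2.hconcat([cv2.resize(a,(360,540),interpolation=2) if 0 else cv2.resize(a,(400,400),interpolation=2),cv2.resize(b,(400,400),interpolation=2)]))
E
```

```text
(no output)
```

View pics/c0.png

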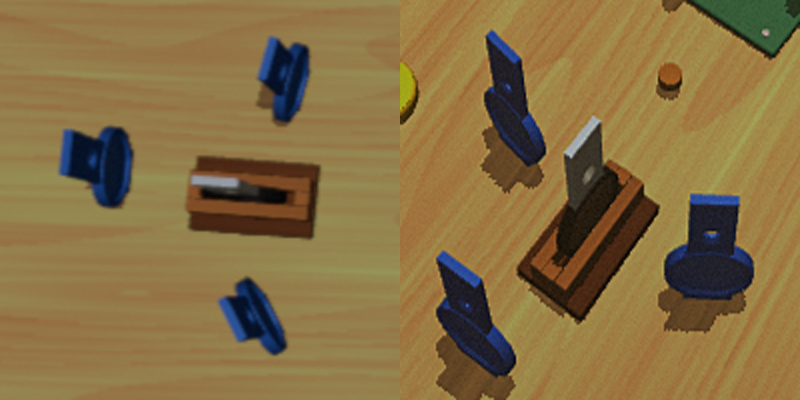

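The cell is the silver-tabbed one in the rack, at top (191,261) and side (277,336). The other three, at top (217,215), (133,253) and (203,322), are all blue, so they are look-alikes. The crop shows only the rack one with an aluminium tab and a black frame. Next I measure the tab, peg and gate from depth.

```bash
cat > m.py <<'E'
from h import *
np.set_printoptions(precision=4,suppress=True)
C={n:imaging.camera(n) for n in ['top','side']}
PC={n:cloud(C[n]) for n in C}
def box(n,lo,hi):
    P=PC[n].reshape(-1,3);px=C[n]['pixels'].reshape(-1,3)
    m=np.all((P>lo)&(P<hi),1); return P[m],px[m].astype(int)
def line(P):
    c=P.mean(0);u,s,v=np.linalg.svd(P-c);return c,v[0],s/np.sqrt(len(P))
E
python3 - <<'E'
from m import *
for n in C:
    print(n)
    P,px=box(n,[.44,.12,.02],[.54,.23,.045]); print('rack',len(P),P.min(0),P.max(0))
    if len(P):
        r=cv2.minAreaRect(P[:,:2].astype(np.float32)*1000);print(r)
    P,px=box(n,[.45,.10,.1],[.54,.23,.2]); print('tab',len(P),P.min(0),P.max(0))
    k=P[:,2]>P[:,2].max()-.006; print('tabtop',k.sum(),line(P[k]), P[k].min(0),P[k].max(0))
    print(cv2.minAreaRect(P[k][:,:2].astype(np.float32)*1000), cv2.minAreaRect(P[:,:2].astype(np.float32)*1000))
    P,px=box(n,[.40,-.3,.125],[.60,-.14,.16]); print('peg',len(P),P.min(0),P.max(0)); print(line(P))
    for a in np.arange(.43,.6,.01):
        k=(P[:,0]>=a)&(P[:,0]<a+.01)
        if k.sum(): print(round(a,2),k.sum(),P[k].mean(0),P[k,2].max(),P[k,1].min(),P[k,1].max())
    P,px=box(n,[.5,-.14,.12],[.75,-.08,.2]); print('gate',len(P),P.min(0),P.max(0))
    for a in np.arange(.5,.75,.01):
        k=(P[:,0]>=a)&(P[:,0]<a+.01)
        if k.sum(): print(round(a,2),k.sum(),P[k].mean(0),P[k,2].max())
E
```

```text
top
rack 634 [0.4708 0.12   0.02  ] [0.5168 0.2299 0.0422]
((493.5671691894531, 175.07736206054688), (110.0075454711914, 42.126983642578125), 87.43508911132812)
tab 165 [0.4885 0.1515 0.1007] [0.4978 0.1922 0.1701]
tabtop 76 (array([0.4934, 0.172 , 0.1663]), array([-0.0471, -0.9988,  0.0109]), array([0.0117, 0.0024, 0.0012])) [0.4885 0.1521 0.1641] [0.4976 0.1915 0.1701]
((493.4651184082031, 171.80642700195312), (39.70645523071289, 7.933107852935791), 87.08494567871094) ((493.38775634765625, 171.74118041992188), (40.62181854248047, 8.306768417358398), 87.51597595214844)
peg 348 [ 0.4378 -0.1966  0.1282] [ 0.5506 -0.1671  0.1502]
(array([ 0.4802, -0.1849,  0.1398]), array([-0.9938,  0.0935,  0.0603]), array([0.0347, 0.0058, 0.0032]))
0.43 19 [ 0.4391 -0.1855  0.1412] 0.14753652459412825 -0.19587965210725033 -0.17213368438425675
0.44 80 [ 0.4453 -0.1814  0.1437] 0.15021491012832433 -0.19657521274833498 -0.16714880631680906
0.45 50 [ 0.4542 -0.1809  0.1417] 0.14810037602374804 -0.19425809424807483 -0.16779087245049892
0.46 21 [ 0.4655 -0.184   0.1379] 0.14003212295539968 -0.189149142208
[... 3358 characters left out ...]
553497 -0.19735195944663753 -0.18717702132363923
gate 407 [ 0.5545 -0.1299  0.1204] [ 0.6528 -0.108   0.1782]
0.55 32 [ 0.5576 -0.1166  0.137 ] 0.14498419994181255
0.56 66 [ 0.5647 -0.1148  0.1381] 0.14769575262739565
0.57 29 [ 0.5741 -0.1176  0.1408] 0.1455534179376603
0.58 27 [ 0.5849 -0.1183  0.1375] 0.14346004774594523
0.59 27 [ 0.5947 -0.1193  0.1385] 0.14391395063424184
0.6 25 [ 0.6049 -0.12    0.1382] 0.14213313186236742
0.61 26 [ 0.6144 -0.1206  0.1376] 0.14210911434145856
0.62 28 [ 0.6245 -0.1213  0.1384] 0.14400225845541692
0.63 47 [ 0.637  -0.1219  0.1482] 0.17686775709471014
0.64 87 [ 0.6443 -0.1205  0.16  ] 0.17823062646268661
0.65 13 [ 0.6512 -0.121   0.1538] 0.1763297014785301
```

```bash
python3 - <<'E'
import cv2
a=cv2.imread('pics/top0.png')[170:320,300:410];b=cv2.imread('pics/side0.png')[170:310,280:430]
cv2.imwrite('pics/c1.png',cv2.hconcat([cv2.resize(a,(367,500),interpolation=2),cv2.resize(b,(430,500),interpolation=2)]))
E
```

```text
(no output)
```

View pics/c1.png

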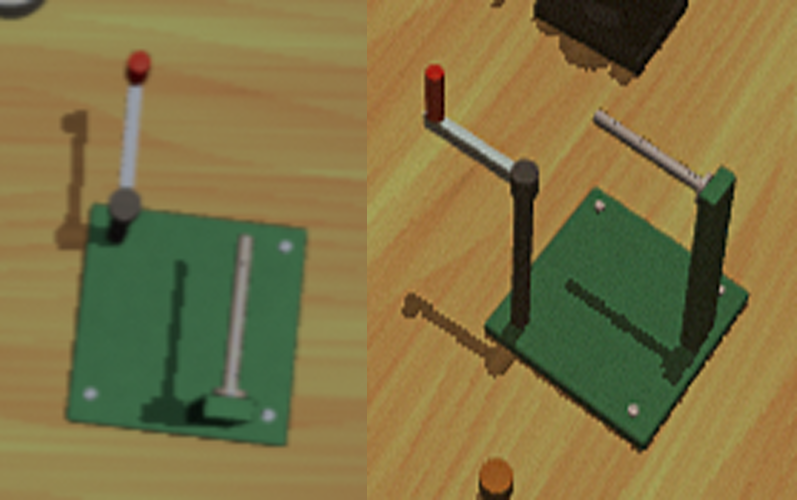

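```bash
cat > go.py <<'E'
import sys,numpy as np
from scipy.spatial.transform import Rotation as R
from workcell import sensors
o=sensors.get_obs(); a=[float(v) for v in sys.argv[1:]]  # x y z yaw(target, deg), tool down
R0=R.from_euler('xyz',o['tcp_rot'],degrees=True); Rt=R.from_euler('xyz',[-90,0,a[3]],degrees=True)
d=np.array(a[:3])-o['ee_pos']
print('shift cm',np.round(R0.inv().apply(d)*100,2),'turn',np.round((R0.inv()*Rt).as_rotvec(degrees=True),2))
print('now',np.round(o['ee_pos'],4),np.round(o['tcp_rot'],2),'q',np.round(o['q'],1),'F',np.round(o['wrist_force'],1),'open',round(o['opening'],4),'t',o['time'])
E
python3 go.py .493 .1715 .303 -2.6
```

```text
shift cm [-57.3    0.09  52.15] turn [  0.   -70.74   0.  ]
now [ 0.1577 -0.5269  0.3039] [-90.    -0.   -73.34] q [-73.3   5.   10.1  95.1  -0.   90. ] F [ 0.4  0.  -1. ] open 0.0852 t 1.4
```

Call:
arm_command(
  rows=[-57.3, 0, 52.15, 0, -70.7, 0, 1, -57.3, 0, 52.15, 0, -70.7, 0, 1, -57.3, 0, 52.15, 0, -70.7, 0, 1, -57.3, 0, 52.15, 0, -70.7, 0, 1, -57.3, 0, 52.15, 0, -70.7, 0, 1, -57.3, 0, 52.15, 0, -70.7, 0, 1, -57.3, 0, 52.15, 0, -70.7, 0, 1, -57.3, 0, 52.15, 0, -70.7, 0, 1, -57.3, 0, 52.15, 0, -70.7, 0, 1, -57.3, 0, 52.15, 0, -70.7, 0, 1, -57.3, 0, 52.15, 0, -70.7, 0, 1, -57.3, 0, 52.15, 0, -70.7, 0, 1],
  force=40,
)

```text
time: 2.4
ee_pos: [0.3743, -0.0741, 0.3043]
tcp_rot: [-90.0, -0.1, -2.6]
wrist_force: [1.4, -1.1, -0.7]
opening: 0.0854
```

```bash
python3 go.py .493 .1715 .303 -2.6
```

```text
shift cm [10.74  0.13 25.07] turn [ 0.01 -0.    0.07]
now [ 0.3743 -0.0741  0.3043] [-9.001e+01 -7.000e-02 -2.600e+00] q [-11.2 -17.9 -10.6  97.2  -0.   81.4] F [ 1.4 -1.1 -0.7] open 0.0854 t 2.4
```

Call:
arm_command(
  rows=[10.7, 0, 25.0, 0, 0, 0, 1, 10.7, 0, 25.0, 0, 0, 0, 1, 10.7, 0, 25.0, 0, 0, 0, 1, 10.7, 0, 25.0, 0, 0, 0, 1, 10.7, 0, 25.0, 0, 0, 0, 1, 10.7, 0, 25.0, 0, 0, 0, 1, 10.7, 0, 25.0, 0, 0, 0, 1, 10.7, 0, 25.0, 0, 0, 0, 1, 10.7, 0, 25.0, 0, 0, 0, 1, 10.7, 0, 25.0, 0, 0, 0, 1],
)

```text
time: 3.23
ee_pos: [0.4922, 0.1683, 0.3039]
tcp_rot: [-90.0, 0.0, -2.6]
wrist_force: [-0.7, -0.5, -1.0]
opening: 0.0851
```

```bash
python3 go.py .493 .1715 .206 -2.6
```

```text
shift cm [0.07 9.79 0.32] turn [ 0.02 -0.03 -0.02]
now [0.4922 0.1683 0.3039] [-9.002e+01  2.000e-02 -2.630e+00] q [ 18.9   0.9   5.8  95.   -0.  111.5] F [-0.7 -0.5 -1. ] open 0.0851 t 3.2333
```

Call:
arm_command(
  rows=[0.1, 2, 0.3, 0, 0, 0, 1, 0.1, 4, 0.3, 0, 0, 0, 1, 0.1, 6, 0.3, 0, 0, 0, 1, 0.1, 8, 0.3, 0, 0, 0, 1, 0.1, 9.2, 0.3, 0, 0, 0, 1, 0.1, 9.8, 0.3, 0, 0, 0, 1, 0.1, 9.8, 0.3, 0, 0, 0, 1, 0.1, 9.8, 0.3, 0, 0, 0, 1],
)

```text
time: 3.9
ee_pos: [0.4937, 0.1712, 0.2068]
tcp_rot: [-90.0, -0.0, -2.7]
wrist_force: [-0.3, -0.3, -0.3]
opening: 0.0852
```

```bash
python3 go.py .493 .1715 .206 -2.6; python3 - <<'E'
from h import *
t=shot('top')['pixels'];s=shot('side')['pixels']
cv2.imwrite('pics/g0.png',cv2.hconcat([cv2.resize(t[180:340,100:260],(400,400),interpolation=2),cv2.resize(s[230:430,200:400],(400,400),interpolation=2)]))
E
```

```text
shift cm [-0.08  0.08  0.02] turn [-0.02 -0.08  0.05]
now [0.4937 0.1712 0.2068] [-8.998e+01 -5.000e-02 -2.680e+00] q [ 19.1   0.3  -5.5  84.1  -0.  111.8] F [-0.3 -0.3 -0.3] open 0.0852 t 3.9
```

View pics/g0.png

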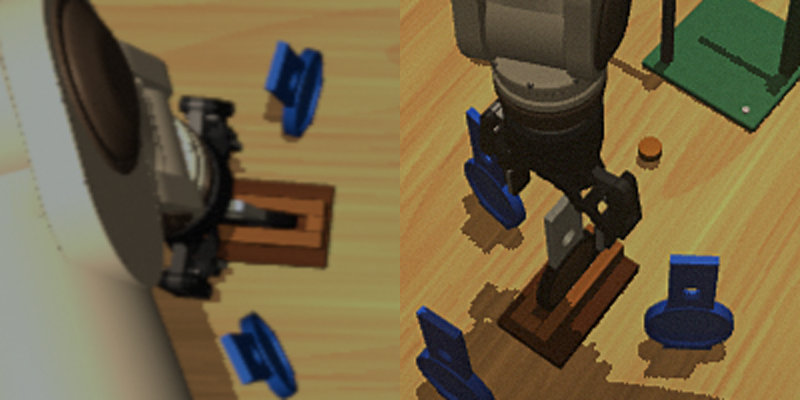

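The silver tab stands between the open jaws (crop right, about (565,230)), and the fingers are clear of the blue look-alikes. Closing.

Call:
arm_command(
  rows=[-0.05, 0, 0, 0, 0, 0, 0, -0.05, 0, 0, 0, 0, 0, -1, -0.05, 0, 0, 0, 0, 0, -1, -0.05, 0, 0, 0, 0, 0, -1, -0.05, 0, 0, 0, 0, 0, -1, -0.05, 0, 0, 0, 0, 0, -1, -0.05, 0, 0, 0, 0, 0, -1, -0.05, 0, 0, 0, 0, 0, -1, -0.05, 0, 0, 0, 0, 0, -1, -0.05, 0, 0, 0, 0, 0, -1, -0.05, 0, 0, 0, 0, 0, -1, -0.05, 0, 0, 0, 0, 0, -1],
  force=40,
)

```text
time: 5.0
ee_pos: [0.4931, 0.1716, 0.2059]
tcp_rot: [-90.0, -0.0, -2.6]
wrist_force: [-0.4, -0.1, 0.9]
opening: 0.0076
```

Call:
arm_command(
  rows=[0, -1, 0, 0, 0, 0, -1, 0, -2.5, 0, 0, 0, 0, -1, 0, -4.5, 0, 0, 0, 0, -1, 0, -7, 0, 0, 0, 0, -1, 0, -10, 0, 0, 0, 0, -1, 0, -13, 0, 0, 0, 0, -1, 0, -16, 0, 0, 0, 0, -1, 0, -18.5, 0, 0, 0, 0, -1, 0, -20, 0, 0, 0, 0, -1, 0, -20, 0, 0, 0, 0, -1, 0, -20, 0, 0, 0, 0, -1],
)

```text
time: 5.92
ee_pos: [0.4933, 0.1717, 0.4061]
tcp_rot: [-90.0, -0.0, -2.6]
wrist_force: [0.5, -0.2, -2.7]
opening: 0.0078
```

```bash
python3 go.py .57 -.1925 .406 -4.9; python3 - <<'E'
from m import *
o=sensors.get_obs();x,y,z=o['ee_pos']
for n in C:
    for t in ['filter_grip','filter_eye','filter_glass']:
        for r in models.spot_point(t,n)[:4]:
            u,v=r['location']; print(n,t,round(r['conf'],2),np.round([u,v]),w(C[n],u,v))
    # silver tab / frame points
    P,px=box(n,[x-.04,y-.06,.19],[x+.04,y+.06,z-.07]); print(n,len(P))
    if len(P): print(P.min(0),P.max(0),cv2.minAreaRect(P[:,:2].astype(np.float32)*1000))
s=C['side']['pixels'];t=C['top']['pixels']
cv2.imwrite('pics/g1.png',cv2.hconcat([cv2.resize(t[130:370,60:300],(400,400)),cv2.resize(s[200:440,150:390],(400,400))]))
E
```

```text
shift cm [ 9.330e+00  1.000e-02 -3.603e+01] turn [-0.02  2.26  0.05]
now [0.4933 0.1717 0.4061] [-8.998e+01 -5.000e-02 -2.640e+00] q [ 19.2   4.9  21.6 106.7  -0.  111.8] F [ 0.5 -0.2 -2.7] open 0.0078 t 5.9167
top filter_grip 0.82 [157. 248.] [0.4935 0.1633 0.3668]
top filter_grip 0.75 [210. 207.] [0.6042 0.1357 0.1524]
top filter_grip 0.64 [201. 324.] [0.3738 0.1456 0.1174]
top filter_eye 0.84 [202. 325.] [0.3725 0.1445 0.1172]
top filter_eye 0.65 [212. 208.] [0.6032 0.1324 0.148 ]
top filter_eye 0.55 [163. 251.] [0.4888 0.1554 0.3631]
top filter_eye 0.55 [339. 189.] [ 0.6434 -0.1192  0.1738]
top filter_glass 0.95 [223. 217.] [0.6059 0.1326 0.0351]
top filter_glass 0.94 [210. 321.] [0.3779 0.1507 0.0082]
top filter_glass 0.85 [171. 256.] [0.4892 0.1633 0.2913]
top 318
[0.4864 0.1322 0.211 ] [0.499  0.199  0.3345] ((493.3826599121094, 165.64173889160156), (66.67506408691406, 12.009893417358398), 88.10702514648438)
side filter_grip 0.82 [347. 366.] [0.3731 0.1539 0.1419]
side filter_grip 0.77 [219. 396.] [0.5148 0.3098 0.1463]
side filter_grip 0.71 [277. 265.] [0.4816 0.1799 0.3618]
side filter_grip 0.57 [241. 298.] [0.6046 0.1388 0.1369]
side filter_eye 0.95 [344. 374.] [0.3784 0.1495 0.1003]
side filter_eye 0.73 [222. 406.] [0.519  0.3062 0.0985]
side filter_eye 0.66 [242. 308.] [0.6108 0.1354 0.0952]
side filter_eye 0.65 [273. 275.] [0.4882 0.1835 0.3375]
side filter_glass 0.96 [250. 327.] [0.5929 0.1389 0.0511]
side filter_glass 0.76 [344. 391.] [0.3754 0.1524 0.0451]
side filter_glass 0.72 [232. 422.] [0.504  0.307  0.0515]
side filter_glass 0.62 [276. 303.] [0.4907 0.1796 0.2624]
side 1337
[0.4852 0.1313 0.2101] [0.5009 0.2115 0.3341] ((492.5389404296875, 171.29327392578125), (80.45097351074219, 13.213484764099121), 86.64359283447266)
```

View pics/g1.png

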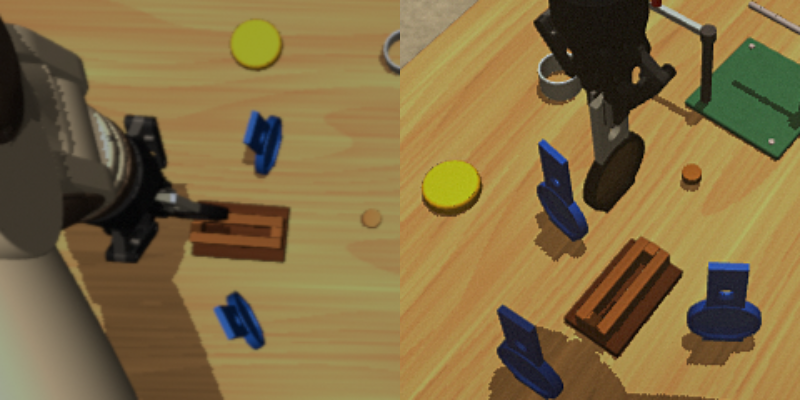

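Call:
arm_command(
  rows=[0.8, 0, -3, 0, 2.3, 0, -1, 1.8, 0, -7, 0, 2.3, 0, -1, 2.8, 0, -11, 0, 2.3, 0, -1, 3.9, 0, -15, 0, 2.3, 0, -1, 5.0, 0, -19, 0, 2.3, 0, -1, 6.0, 0, -23, 0, 2.3, 0, -1, 7.0, 0, -27, 0, 2.3, 0, -1, 8.1, 0, -31, 0, 2.3, 0, -1, 9.0, 0, -34.5, 0, 2.3, 0, -1, 9.5, 0, -36.0, 0, 2.3, 0, -1, 9.5, 0, -36.0, 0, 2.3, 0, -1, 9.5, 0, -36.0, 0, 2.3, 0, -1],
)

```text
time: 7.32
ee_pos: [0.5715, -0.1933, 0.405]
tcp_rot: [-90.0, 0.1, -5.0]
wrist_force: [0.2, 0.5, -2.3]
opening: 0.0077
```

```bash
python3 go.py .572 -.193 .227 -4.9
```

```text
shift cm [ 0.07 17.8   0.03] turn [-0.03 -0.14 -0.08]
now [ 0.5715 -0.1933  0.405 ] [-8.997e+01  8.000e-02 -5.040e+00] q [-18.7  17.2  35.8 108.8   0.   76.4] F [ 0.2  0.5 -2.3] open 0.0077 t 7.3167
```

Call:
arm_command(
  rows=[0.05, 2, 0, 0, 0, 0, -1, 0.05, 4.5, 0, 0, 0, 0, -1, 0.05, 7, 0, 0, 0, 0, -1, 0.05, 9.5, 0, 0, 0, 0, -1, 0.05, 12, 0, 0, 0, 0, -1, 0.05, 14.5, 0, 0, 0, 0, -1, 0.05, 16.5, 0, 0, 0, 0, -1, 0.05, 17.6, 0, 0, 0, 0, -1, 0.05, 17.8, 0, 0, 0, 0, -1, 0.05, 17.8, 0, 0, 0, 0, -1, 0.05, 17.8, 0, 0, 0, 0, -1],
)

```text
time: 8.23
ee_pos: [0.5723, -0.1921, 0.2295]
tcp_rot: [-90.0, -0.1, -4.9]
wrist_force: [0.1, -0.9, -2.1]
opening: 0.0076
```

```bash
python3 go.py .572 -.193 .2265 -4.9;  python3 - <<'E'
from m import *
o=sensors.get_obs();x,y,z=o['ee_pos']
for n in C:
    P,px=box(n,[x-.03,y-.06,.01],[x+.03,y+.06,z-.073]); print(n,len(P),P.min(0),P.max(0),cv2.minAreaRect(P[:,:2].astype(np.float32)*1000))
    k=P[:,2]<.115
    print('frame',P[k].min(0),P[k].max(0))
s=C['side']['pixels'];t=C['top']['pixels']
cv2.imwrite('pics/g2.png',cv2.hconcat([cv2.resize(t[150:310,290:450],(400,400),interpolation=2),cv2.resize(s[150:290,290:430],(400,400),interpolation=2)]))
E
```

```text
shift cm [-0.02  0.3  -0.09] turn [ 0.02 -0.01  0.11]
now [ 0.5723 -0.1921  0.2295] [-90.02  -0.11  -4.91] q [-18.6  11.4   9.   87.5   0.   76.4] F [ 0.1 -0.9 -2.1] open 0.0076 t 8.2333
top 9 [ 0.5594 -0.138   0.01  ] [ 0.5828 -0.1334  0.013 ] ((571.1162109375, -135.7615203857422), (4.314507007598877, 23.647647857666016), 73.10192108154297)
frame [ 0.5594 -0.138   0.01  ] [ 0.5828 -0.1334  0.013 ]
side 991 [ 0.5425 -0.2455  0.01  ] [ 0.5813 -0.1327  0.1558] ((561.9043579101562, -189.14666748046875), (112.79217529296875, 38.60785675048828), 89.87731170654297)
frame [ 0.5425 -0.2455  0.01  ] [ 0.5813 -0.1327  0.1148]
```

View pics/g2.png

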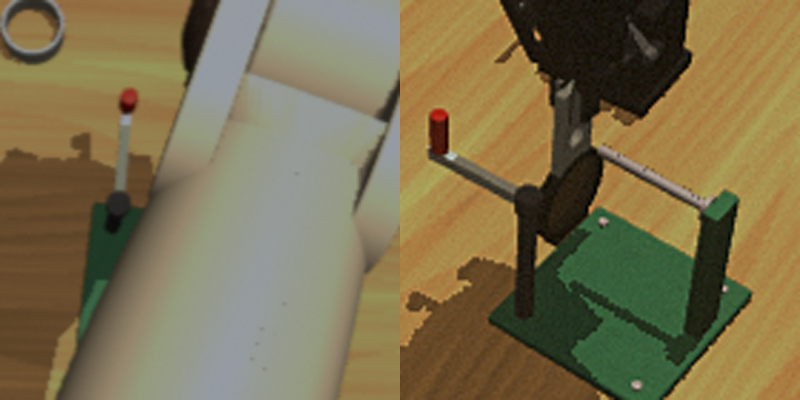

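```bash
cat > ov.py <<'E'
from h import *
def proj(c,P):
    K=c['camera_matrix'];T=np.linalg.inv(c['world_from_camera']);p=P@T[:3,:3].T+T[:3,3]
    return np.stack([K[0,0]*p[:,0]/-p[:,2]+K[0,2],K[1,1]*-p[:,1]/-p[:,2]+K[1,2]],1)
def overlay(c,eye,yaw,fn,win,s=5):
    im=c['pixels'][win[1]:win[3],win[0]:win[2]]
    im=cv2.resize(im,None,fx=s,fy=s,interpolation=cv2.INTER_CUBIC)
    a=np.linspace(0,2*np.pi,60);yv=np.array([-np.sin(np.radians(yaw)),np.cos(np.radians(yaw)),0]);xv=np.array([yv[1],-yv[0],0]);zv=np.array([0,0,1.])
    for off,col in ((.004,(0,255,255)),(-.004,(0,255,0))):
        cs=[eye+off*xv+.009*(np.cos(a)[:,None]*yv+np.sin(a)[:,None]*zv), eye+off*1.5*xv-.063*zv+.04*(np.cos(a)[:,None]*yv+np.sin(a)[:,None]*zv)]
        tab=np.array([[-.02,-.02],[-.02,.052],[.02,.052],[.02,-.02]]);cs.append(eye+off*xv+tab[:,:1]*yv+tab[:,1:]*zv)
        for q in cs:
            p=((proj(c,q)-[win[0],win[1]]+.5)*s).astype(int); cv2.polylines(im,[p],False,col,1)
    pm=np.array([.494,-.1862,.135]);d=np.array([.9964,-.085,0])
    p=((proj(c,np.array([pm,pm+.055*d]))-[win[0],win[1]]+.5)*s).astype(int); cv2.line(im,tuple(map(int,p[0])),tuple(map(int,p[1])),(0,0,255),1)
    cv2.imwrite('pics/'+fn,im)
E
python3 - <<'E'
from ov import *
c=shot('side');o=sensors.get_obs();print(o['ee_pos'])
e=o['ee_pos']-[0,0,.091]
overlay(c,e,o['tcp_rot'][2],'o1.png',(320,160,430,260),6)
E
```

```text
[ 0.5724105  -0.19248377  0.22939181]
```

View pics/o1.png

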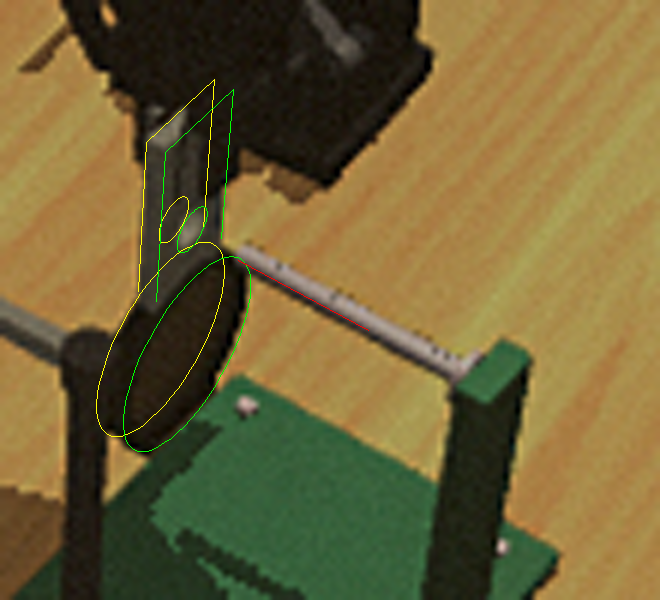

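Call:
arm_command(
  rows=[0, 0.3, -0.13, 0, 0, 0, -1, 0, 0.3, -0.13, 0, 0, 0, -1, 0, 0.3, -0.13, 0, 0, 0, -1, 0, 0.3, -0.13, 0, 0, 0, -1],
)

```text
time: 8.72
ee_pos: [0.5718, -0.1938, 0.2249]
tcp_rot: [-90.0, 0.0, -4.9]
wrist_force: [-0.1, -0.0, -2.4]
opening: 0.0076
```

```bash
sed -i 's/-.1862,.135/-.1872,.135/' ov.py; python3 - <<'E'
from ov import *
c=shot('side');o=sensors.get_obs();print(o['ee_pos'],o['tcp_rot'])
e=o['ee_pos']-[0,0,.091]
overlay(c,e,o['tcp_rot'][2],'o2.png',(330,160,400,230),8)
E
```

```text
[ 0.57183244 -0.19376334  0.22488736] [-8.99976588e+01  2.25673941e-03 -4.94484741e+00]
```

View pics/o2.png

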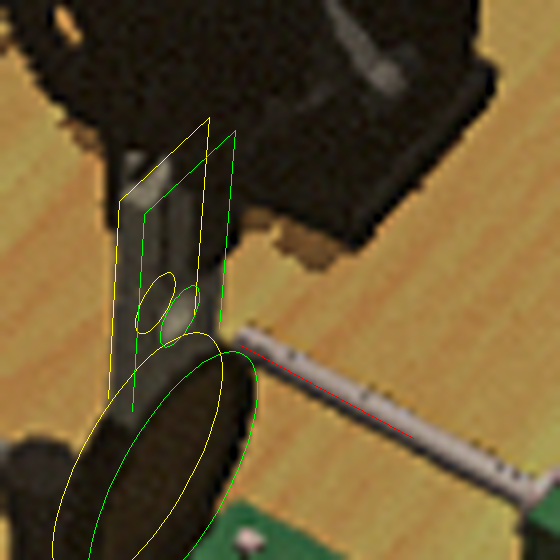

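Call:
arm_command(
  rows=[0, -0.1, 0, 0, 0, 0, -1, -0.5, -0.1, 0, 0, 0, 0, -1, -1, -0.1, 0, 0, 0, 0, -1, -1.5, -0.1, 0, 0, 0, 0, -1, -2, -0.1, 0, 0, 0, 0, -1, -2.5, -0.1, 0, 0, 0, 0, -1, -3, -0.1, 0, 0, 0, 0, -1, -3, -0.1, 0, 0, 0, 0, -1, -3, -0.1, 0, 0, 0, 0, -1],
)

```text
time: 9.52
ee_pos: [0.5417, -0.1912, 0.2261]
tcp_rot: [-90.0, -0.0, -5.0]
wrist_force: [0.0, -0.2, -2.4]
opening: 0.0073
```

```bash
python3 - <<'E'
from ov import *
c=shot('side');o=sensors.get_obs();print(o['ee_pos'],o['tcp_rot'],o['wrist_force'],o['opening'])
e=o['ee_pos']-[0,0,.091]
im=c['pixels'][160:230,330:400];cv2.imwrite('pics/o3.png',cv2.resize(im,None,fx=8,fy=8,interpolation=2))
E
```

```text
[ 0.5419355  -0.19113991  0.22603868] [-9.00053100e+01 -2.40017799e-02 -4.94206169e+00] [ 1.24301072  0.15167567 -1.0128315 ] 0.007283225699198871
```

View pics/o3.png

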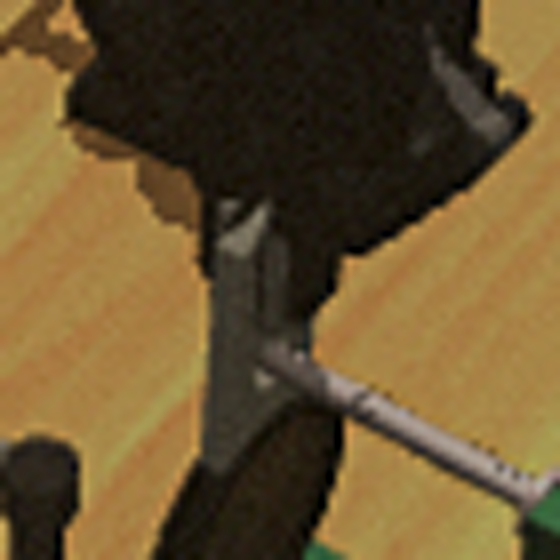

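The peg tip shows through the eye (crop about (268,352)) and the wrist force hasn't changed. Sliding on.

Call:
arm_command(
  rows=[-0.5, 0, 0, 0, 0, 0, -1, -1, 0, 0, 0, 0, 0, -1, -1.5, 0, 0, 0, 0, 0, -1, -2, 0, 0, 0, 0, 0, -1, -2.5, 0, 0, 0, 0, 0, -1, -3, 0, 0, 0, 0, 0, -1, -3.5, 0, 0, 0, 0, 0, -1, -3.5, 0, 0, 0, 0, 0, -1, -3.5, 0, 0, 0, 0, 0, -1],
)

```text
time: 10.32
ee_pos: [0.5069, -0.1881, 0.2261]
tcp_rot: [-90.0, -0.0, -4.9]
wrist_force: [-0.8, 0.0, -1.3]
opening: 0.0075
```

```bash
python3 - <<'E'
from ov import *
c=shot('side');o=sensors.get_obs();print(o['ee_pos'],o['tcp_rot'],o['wrist_force'],o['opening'])
e=o['ee_pos']-[0,0,.091]
im=c['pixels'][160:230,330:430];cv2.imwrite('pics/o4.png',cv2.resize(im,None,fx=8,fy=8,interpolation=2))
E
```

```text
[ 0.50704524 -0.18815077  0.22601332] [-9.00050080e+01 -2.08558363e-02 -4.94646432e+00] [ 0.1808865  -0.22332436 -1.91167305] 0.007482751474979852
```

View pics/o4.png

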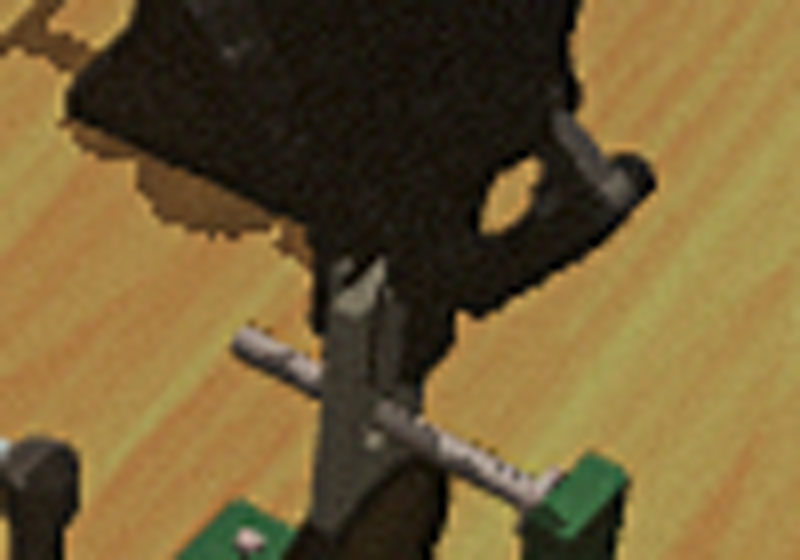

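Call:
arm_command(
  rows=[0, 0.1, 0, 0, 0, 0, -1, 0, 0.2, 0, 0, 0, 0, -1, 0, 0.3, 0, 0, 0, 0, -1, 0, 0.4, 0, 0, 0, 0, -1, 0, 0.4, 0, 0, 0, 0, -1, 0, 0.4, 0, 0, 0, 0, -1],
)

```text
time: 10.87
ee_pos: [0.5071, -0.1881, 0.2217]
tcp_rot: [-90.0, 0.0, -4.9]
wrist_force: [-0.1, 0.0, -1.6]
opening: 0.0073
```

```bash
for i in 1 ; do python3 go.py .5 -.188 .2215 -4.9; done
```

```text
shift cm [-0.71  0.02 -0.05] turn [-0.   -0.04 -0.02]
now [ 0.5071 -0.1881  0.2217] [-9.00e+01  2.00e-02 -4.94e+00] q [-20.4   2.8  -1.3  85.9  -0.   74.6] F [-0.1  0.  -1.6] open 0.0073 t 10.8667
```

Lowering another 0.5 mm per row until contact.

Call:
arm_command(
  rows=[0, 0.05, 0, 0, 0, 0, -1, 0, 0.1, 0, 0, 0, 0, -1, 0, 0.1, 0, 0, 0, 0, -1, 0, 0.1, 0, 0, 0, 0, -1],
)

```text
time: 11.2
ee_pos: [0.5071, -0.1881, 0.2213]
tcp_rot: [-90.0, -0.0, -4.9]
wrist_force: [-0.4, 0.3, 1.9]
opening: 0.0077
```

Contact: the force rose by about 3.5 N, so the eye rests on the peg. Opening partway.

Call:
arm_command(
  rows=[0, 0, 0, 0, 0, 0, -0.7, 0, 0, 0, 0, 0, 0, -0.5, 0, 0, 0, 0, 0, 0, -0.35, 0, 0, 0, 0, 0, 0, -0.35, 0, 0, 0, 0, 0, 0, -0.35, 0, 0, 0, 0, 0, 0, -0.35],
)

```text
time: 11.7
ee_pos: [0.5071, -0.1881, 0.2208]
tcp_rot: [-90.0, 0.0, -4.9]
wrist_force: [-0.0, -1.1, 0.5]
opening: 0.0275
```

```bash
python3 - <<'E'
from ov import *
c=shot('side');o=sensors.get_obs();print(o['ee_pos'],o['tcp_rot'],o['wrist_force'],o['opening'])
im=c['pixels'][150:250,320:430];cv2.imwrite('pics/o5.png',cv2.resize(im,None,fx=6,fy=6,interpolation=2))
E
```

```text
[ 0.50706425 -0.18811407  0.22086006] [-8.99999542e+01  3.69672811e-03 -4.93923883e+00] [ 0.08100581 -0.31515596  0.3583972 ] 0.0276491128521158
```

View pics/o5.png

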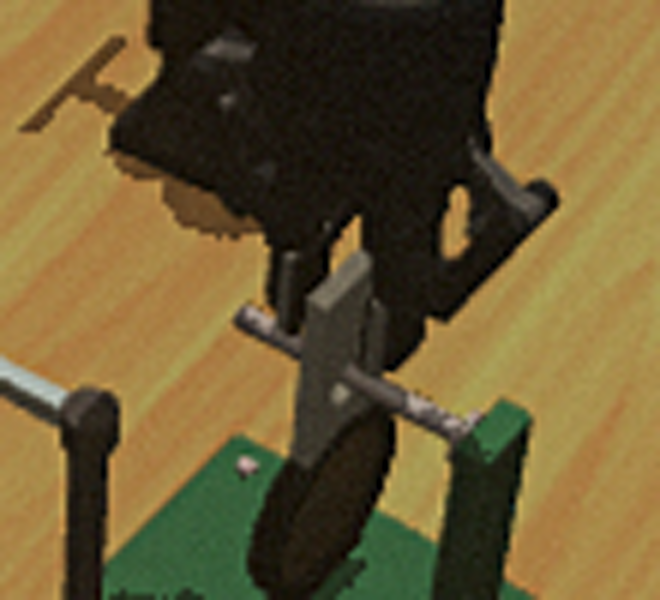

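Call:
arm_command(
  rows=[0, 0, 0, 0, 0, 0, -0.1, 0, 0, 0, 0, 0, 0, -0.1, 0, 0, 0, 0, 0, 0, -0.1, 0, -1, 0, 0, 0, 0, -0.1, 0, -2, 0, 0, 0, 0, -0.1, 0, -4, 0, 0, 0, 0, -0.1, 0, -6, 0, 0, 0, 0, -0.1, 0, -9, 0, 0, 0, 0, -0.1, 0, -12, 0, 0, 0, 0, -0.1, 0, -12, 0, 0, 0, 0, -0.1],
)

```text
time: 12.58
ee_pos: [0.5075, -0.1883, 0.3482]
tcp_rot: [-90.1, -0.5, -4.9]
wrist_force: [0.4, 1.0, 1.3]
opening: 0.0384
```

```bash
python3 - <<'E'
from m import *
o=sensors.get_obs();print(o['ee_pos'],o['tcp_rot'],o['wrist_force'],o['opening'],o['time'])
c=C['side']
im=c['pixels'][140:260,280:430];cv2.imwrite('pics/o6.png',cv2.resize(im,None,fx=5,fy=5,interpolation=2))
P,px=box('side',[.48,-.215,.155],[.53,-.155,.2]);print(len(P),P.min(0),P.max(0),P.mean(0),cv2.minAreaRect(P[:,:2].astype(np.float32)*1000))
P,px=box('side',[.62,-.15,.15],[.67,-.09,.19]);print('knob',P.min(0),P.max(0))
E
```

```text
[ 0.5074 -0.1882  0.3433] [-90.0575  -0.2017  -4.937 ] [-0.0287 -0.1237 -1.6975] 0.03837967332384528 12.6833
184 [ 0.5013 -0.2093  0.1551] [ 0.5139 -0.1657  0.1864] [ 0.5063 -0.185   0.1734] ((507.3910217285156, -187.75148010253906), (43.78083038330078, 10.058732986450195), 84.68415832519531)
knob [ 0.6369 -0.1315  0.1505] [ 0.6513 -0.116   0.1803]
```

View pics/o6.png

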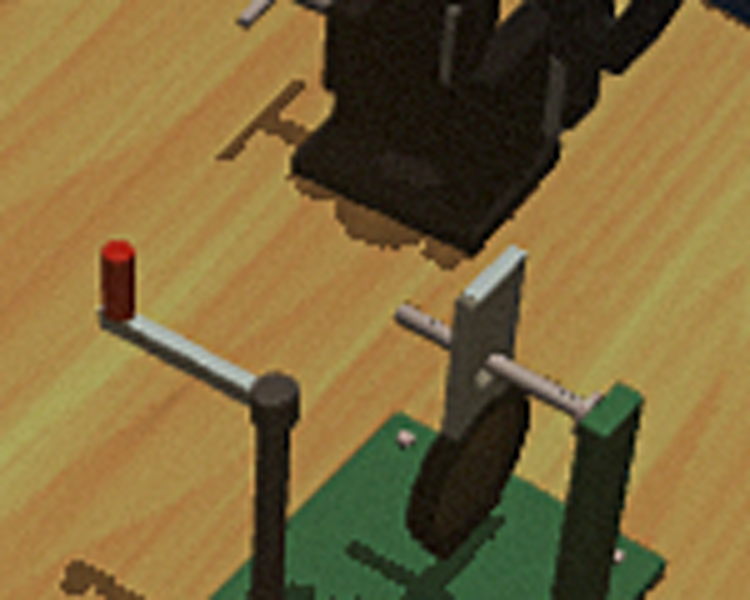

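Hanging and let go: the tab is upright at side (378,200) and the peg shows on both sides of it. Next, close the jaws and go to the far side of the red knob, then push it along its arc.

```bash
python3 go.py .6583 -.1005 .343 -4.9
```

```text
shift cm [14.27  0.07 10.04] turn [ 0.06 -0.04  0.2 ]
now [ 0.5074 -0.1882  0.3433] [-90.06  -0.2   -4.94] q [-20.4   4.7  14.2  99.3  -0.   74.6] F [-0.  -0.1 -1.7] open 0.0384 t 12.6833
```

Call:
arm_command(
  rows=[2.8, 0, 2, 0, 0, 0, -1, 5.6, 0, 4, 0, 0, 0, -1, 8.4, 0, 6, 0, 0, 0, -1, 11.2, 0, 8, 0, 0, 0, -1, 14.3, 0, 10, 0, 0, 0, -1, 14.3, 0, 10, 0, 0, 0, -1, 14.3, 0, 10, 0, 0, 0, -1, 14.3, 0, 10, 0, 0, 0, -1, 14.3, 0, 10, 0, 0, 0, -1],
)

```text
time: 13.43
ee_pos: [0.6574, -0.1012, 0.3414]
tcp_rot: [-90.0, -0.0, -5.0]
wrist_force: [-0.0, 0.3, 0.3]
opening: 0.0001
```

```bash
python3 go.py .6583 -.1005 .225 -4.9
```

```text
shift cm [ 0.09 11.64  0.08] turn [ 0.01 -0.07  0.01]
now [ 0.6574 -0.1012  0.3414] [-9.001e+01 -1.000e-02 -4.970e+00] q [ -8.8  23.6  36.7 103.1  -0.   86.2] F [-0.   0.3  0.3] open 0.0001 t 13.4333
```

Call:
arm_command(
  rows=[0.1, 2.5, 0.1, 0, 0, 0, -1, 0.1, 5, 0.1, 0, 0, 0, -1, 0.1, 7.5, 0.1, 0, 0, 0, -1, 0.1, 10, 0.1, 0, 0, 0, -1, 0.1, 11.3, 0.1, 0, 0, 0, -1, 0.1, 11.6, 0.1, 0, 0, 0, -1, 0.1, 11.6, 0.1, 0, 0, 0, -1, 0.1, 11.6, 0.1, 0, 0, 0, -1],
)

```text
time: 14.1
ee_pos: [0.659, -0.1004, 0.2269]
tcp_rot: [-90.0, -0.1, -5.0]
wrist_force: [0.8, 0.7, 0.7]
opening: -0.0002
```

```bash
python3 go.py .6583 -.1005 .225 -4.9; python3 - <<'E'
from ov import *
c=shot('side')
im=c['pixels'][140:260,270:420];cv2.imwrite('pics/k1.png',cv2.resize(im,None,fx=5,fy=5,interpolation=2))
c0=np.array([91.9,25.4])
for th in [91,80,70,60,50,40,30,20,10,5,0,-3]:
    a=np.radians(th);p=80*np.array([np.sin(a),-np.cos(a)])+7*np.array([np.cos(a),np.sin(a)])+[12,9]
    print(th,np.round((p-c0)/10,2))
E
```

```text
shift cm [-0.07  0.19 -0.02] turn [ 0.01 -0.08  0.13]
now [ 0.659  -0.1004  0.2269] [-90.01  -0.13  -4.98] q [-8.7 20.4 19.7 89.2 -0.  86.3] F [0.8 0.7 0.7] open -0.0002 t 14.1
91 [-0.  -0.8]
80 [ 0.01 -2.34]
70 [-0.23 -3.72]
60 [-0.71 -5.03]
50 [-1.41 -6.25]
40 [-2.31 -7.32]
30 [-3.38 -8.22]
20 [-4.6  -8.92]
10 [-5.91 -9.4 ]
5 [-6.6  -9.55]
0 [-7.29 -9.64]
-3 [-7.71 -9.67]
```

View pics/k1.png

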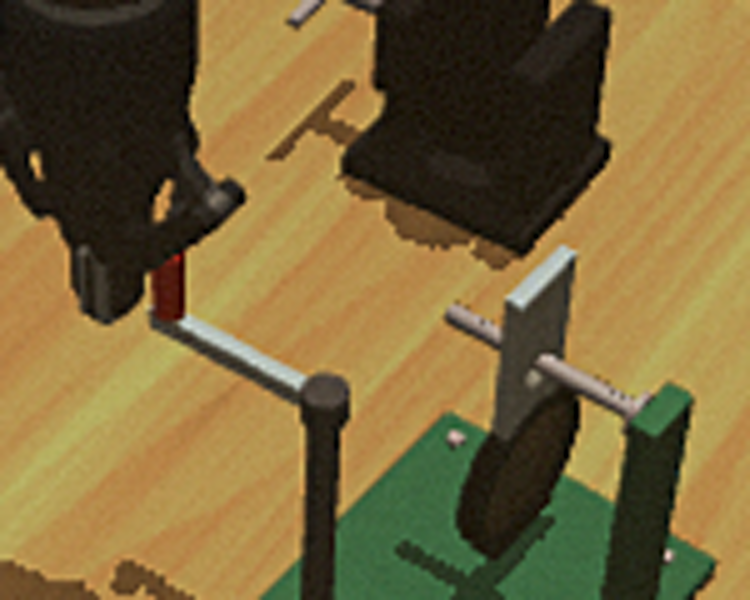

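```bash
python3 - <<'E'
from m import *
o=sensors.get_obs();p=o['ee_pos'];yw=np.radians(-4.95)
ex=np.array([np.cos(yw),np.sin(yw),0]);ez=np.array([-np.sin(yw),np.cos(yw),0])
P,px=box('side',p-[.08,.06,.08],p+[.08,.06,.04])
m=~((px[:,2]>60)&(px[:,1]<40)); P=P[m]
a=(P-p)@ex;b=(P-p)@ez;h=P[:,2]-p[2]
for z in np.arange(-.08,.04,.01):
    k=(h>=z)&(h<z+.01)&(a>-.08)
    if k.sum(): print(round(z,2),k.sum(),a[k].min(),a[k].max(),b[k].min(),b[k].max())
E
```

```text
-0.08 7 -0.019004414496320628 -0.0034535914994053 -0.026311766266109673 0.0045227130260906126
-0.07 38 -0.01855940952787325 0.014749195944253458 -0.0276312872927742 0.012497743109820495
-0.06 53 -0.017967576454906868 0.014093740273719853 -0.027930382093947326 0.01209714304861935
-0.05 47 -0.014275417389227784 0.01326191540108076 -0.002318450218221088 0.01183106441601696
-0.04 34 -0.014304268445442215 0.014127422133055683 0.0055373468162044194 0.01213999037855075
-0.03 75 -0.03103110273505877 0.033786832584886885 -0.007624187691949889 0.014548275433373909
-0.02 129 -0.03810558449445272 0.0431497795802689 -0.013503104819300935 0.014200628045819954
-0.01 123 -0.04571219550221213 0.04909610062639463 -0.01729380545225589 0.01768750405680291
-0.0 134 -0.05545435866557228 0.055310957659093975 -0.0038564863023203533 0.018757606370639418
0.01 191 -0.062348253145315384 0.06140453668981443 -0.013404138062632017 0.01883974703782355
0.02 219 -0.06150352347084791 0.05873763760542497 -0.012080313529158216 0.021302984491429342
0.03 130 -0.04540095852491916 0.016622234925236876 -0.008098765944649394 0.020978246194503843
```

Call:
arm_command(
  rows=[0, 0.1, -0.8, 0, 0, 0, -1, 0, 0.1, -2.3, 0, 0, 0, -1, -0.2, 0.1, -3.7, 0, 0, 0, -1, -0.7, 0.1, -5.0, 0, 0, 0, -1, -1.4, 0.1, -6.2, 0, 0, 0, -1, -2.3, 0.1, -7.3, 0, 0, 0, -1, -3.4, 0.1, -8.2, 0, 0, 0, -1, -4.6, 0.1, -8.9, 0, 0, 0, -1, -5.9, 0.1, -9.4, 0, 0, 0, -1, -6.4, 0.1, -9.5, 0, 0, 0, -1, -6.4, 0.1, -9.5, 0, 0, 0, -1, -6.4, 0.1, -9.5, 0, 0, 0, -1],
)

```text
time: 15.25
ee_pos: [0.587, -0.1893, 0.2242]
tcp_rot: [-90.0, -0.0, -5.0]
wrist_force: [-0.7, -0.3, -0.2]
opening: 0.0
```

```bash
cat > gk.py <<'E'
import sys
from m import *
o=sensors.get_obs();print(o['ee_pos'],o['tcp_rot'],o['wrist_force'],o['time'])
c=C['side']
im=c['pixels'][140:260,280:430];cv2.imwrite('pics/'+sys.argv[1],cv2.resize(im,None,fx=5,fy=5,interpolation=2))
for n in C:
    px=C[n]['pixels'].reshape(-1,3).astype(int);P=PC[n].reshape(-1,3)
    m=(px[:,2]>70)&(px[:,1]<45)&(px[:,0]<45)&np.all((P>[.5,-.25,.145])&(P<[.7,-.08,.182]),1)
    if m.sum()>3:
        q=P[m];k=(q.min(0)+q.max(0))/2;d=k[:2]-[.5645,-.118]
        print(n,m.sum(),q.min(0),q.max(0),'gate deg',np.degrees(np.arctan2(d[1],d[0]))+94.9)
    q,_=box(n,[.56,-.18,.12],[.57,-.13,.15]) 
    q,_=box(n,[.48,-.215,.155],[.53,-.155,.19]);
    if len(q): print('tab',q.min(0),q.max(0))
E
python3 gk.py k2.png
```

```text
[ 0.5875 -0.189   0.2239] [-90.0051  -0.0069  -4.9297] [0.3313 0.1029 0.3665] 15.35
side 40 [ 0.5575 -0.205   0.1459] [ 0.5701 -0.1898  0.1786] gate deg 4.38821249270471
tab [ 0.501  -0.2097  0.1556] [ 0.5143 -0.166   0.1858]
```

View pics/k2.png

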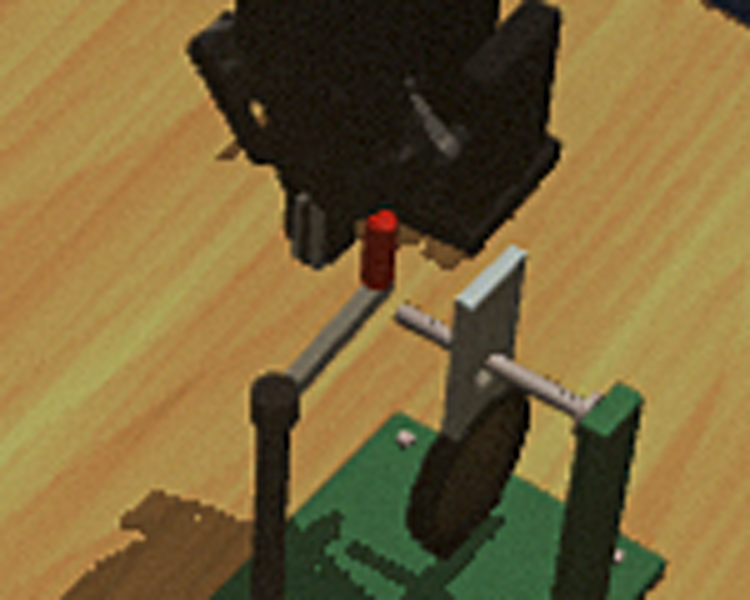

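The knob is at crop (380,250) and the gate has about 5° to go. Pressing on to the stop in small steps.

Call:
arm_command(
  rows=[-0.2, 0, -0.1, 0, 0, 0, -1, -0.4, 0, -0.1, 0, 0, 0, -1, -0.6, 0, -0.1, 0, 0, 0, -1, -0.8, 0, -0.1, 0, 0, 0, -1, -0.8, 0, -0.1, 0, 0, 0, -1, -0.8, 0, -0.1, 0, 0, 0, -1],
)

```text
time: 15.85
ee_pos: [0.5791, -0.1893, 0.2239]
tcp_rot: [-90.0, 0.0, -4.9]
wrist_force: [-0.2, -0.3, -0.5]
opening: -0.0002
```

```bash
python3 gk.py k3.png
```

```text
[ 0.5792 -0.1893  0.2239] [-90.0007   0.0066  -4.9362] [-0.5391  0.2247  0.6636] 15.95
side 35 [ 0.553  -0.203   0.1451] [ 0.5643 -0.1899  0.1789] gate deg 0.6439826493182466
tab [ 0.5015 -0.2087  0.1554] [ 0.5142 -0.1648  0.187 ]
```

View pics/k3.png

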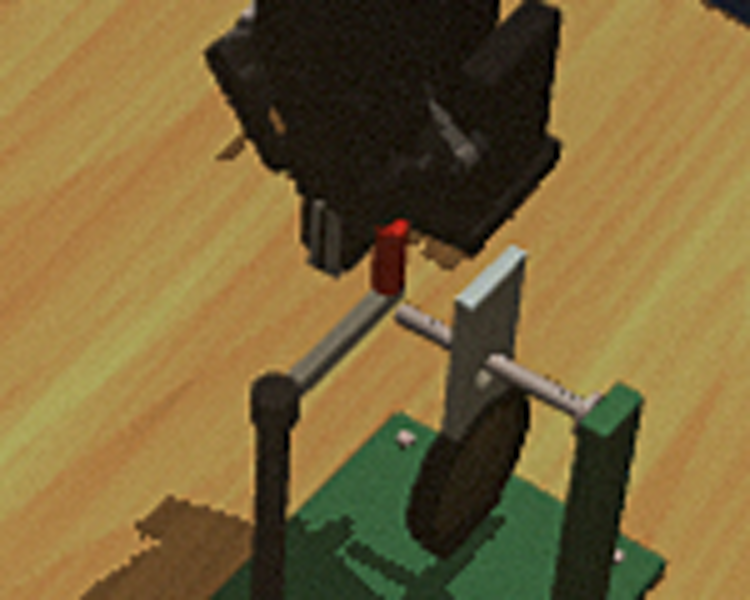

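Call:
arm_command(
  rows=[-0.15, 0, 0, 0, 0, 0, -1, -0.3, 0, 0, 0, 0, 0, -1, -0.4, 0, 0, 0, 0, 0, -1, -0.4, 0, 0, 0, 0, 0, -1],
)

```text
time: 16.28
ee_pos: [0.5765, -0.1887, 0.2243]
tcp_rot: [-89.9, -0.2, -4.9]
wrist_force: [9.1, 1.9, -0.1]
opening: -0.0
```

Wrist force is now 9 N along +x, so the gate is on its stop. Backing off in +x, then up.

Call:
arm_command(
  rows=[0.5, 0, 0, 0, 0, 0, -1, 1.5, 0, 0, 0, 0, 0, -1, 3, 0, 0, 0, 0, 0, -1, 4, 0, 0, 0, 0, 0, -1, 4, -2, 0, 0, 0, 0, -1, 4, -5, 0, 0, 0, 0, -1, 4, -8, 0, 0, 0, 0, -1, 4, -12, 0, 0, 0, 0, -1, 4, -14, 0, 0, 0, 0, -1, 4, -14, 0, 0, 0, 0, -1, 4, -14, 0, 0, 0, 0, -1],
)

```text
time: 17.2
ee_pos: [0.6154, -0.1926, 0.3651]
tcp_rot: [-90.0, -0.1, -4.9]
wrist_force: [0.5, -0.7, -1.1]
opening: -0.0
```

```bash
python3 gk.py k4.png; python3 - <<'E'
from h import *
c=shot('top','top9.png')
for t in ['adapter','cap','thumbknob']:
    print(t,[(round(r['conf'],2),np.round(r['location'],1)) for r in models.spot_point(t,'top')[:2]])
E
```

```text
[ 0.6151 -0.1925  0.3626] [-89.987    0.1001  -4.9449] [-0.255   1.863   0.2416] 17.3
side 66 [ 0.5516 -0.2045  0.1457] [ 0.5643 -0.1896  0.18  ] gate deg 0.16345126848986524
tab [ 0.5016 -0.2084  0.1553] [ 0.5144 -0.1659  0.1868]
adapter [(0.54, array([302.4, 165.1]))]
cap [(0.69, array([213.8, 158.6]))]
thumbknob [(0.54, array([281.9, 258.8]))]
```

View pics/k4.png

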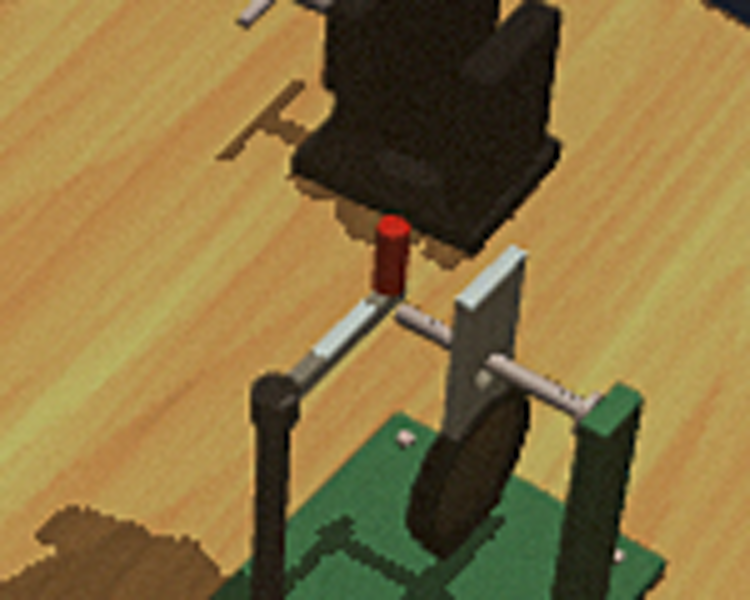

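View pics/top9.png

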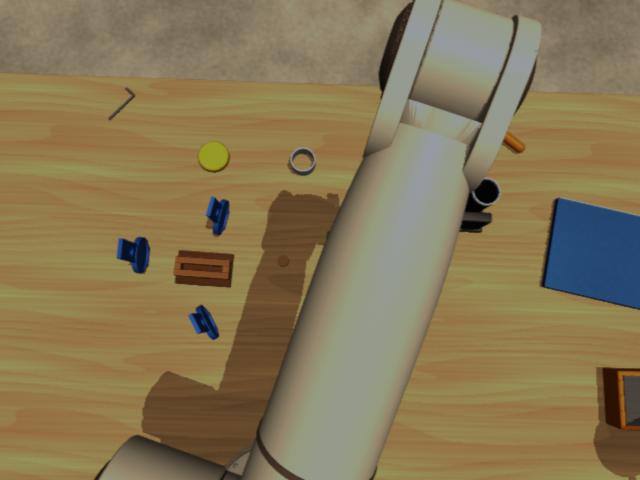

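The gate is shut at about 0.2° with the knob at crop (392,255), and the cell hangs free. The arm is clear, and the cap (214,157), adapter (302,161) and thumb knob (283,261) look unmoved. Handing in.

```bash
python3 -c "
from workcell import bot; print(bot.job_done())"
```

```text
the job is handed in; nothing more can be done
None
```

The solar filter cell is hanging by its eye on the green stand's peg with the gate shut across the end. I handed the job in at about 17 s of the 66 s allowed; no verdict comes back, so this rests on my own checks.

**What I did:** I gripped the silver tab of the cell in the rack and left the blue look-alikes alone. I lifted it straight up, threaded the eye over the peg tip, and lowered it until the wrist force showed the eye resting on the peg. I then let go, pushed the red knob round its arc to the stop with the closed fingers, and moved clear.

**Last checks:**
- **Cell:** it hangs upright and still. The tab is about 14 mm along the peg from peg_mid and within about 1 mm sideways of the peg's axis, going by the camera depth.
- **Gate:** it measures about 0.2° open, after a push of about 9 N against the stop.
- **Other parts:** the adapter, lens cap and thumb knob look unmoved in the top picture. The networks' points for the adapter and cap moved a few pixels, and the first-ranked thumb knob points at the start were on other things. For these I went by the picture.
- **Arm:** it was clear of everything at hand-in.

No check failed. My first estimate of the peg's axis was about 1 mm off sideways; I corrected it before threading the eye.

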